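# Cure the resin medallions with the UV wand

### The job

Set every block with a resin medallion (three or four of them) on the dark curing mat, right way up and wholly on it, and let go. Then pull the curing wand out of its white cup and, in the order white, yellow, red, blue (skip a missing colour), aim its lens square at the middle of each medallion from about 5 cm away and keep it still there for 4 seconds, without touching the blocks with it. Finally stand the wand back in its white cup, lens down, with all the blocks still lying on the mat and the other things on the bench left alone.

Things in the scene. Friction and masses are not known exactly. Their poses are not given: they have to be found in the camera images.
- mat: fixed dark rubber curing mat with a thin white line at each end, 160 x 380 x 4 mm, lying flat on the bench; origin at the centre of its underside, x across (160), y along (380), z up; x points roughly away from the robot, yawed at most 0.1 rad
- white: block, may be absent: light wood wedge 66 mm long (x), 44 wide (y; flat upright sides), 12 high at its front (-x), 43 at its back (+x), about 120 g, with a brass-rimmed white resin medallion, 35 mm across, on its sloping top; origin at the centre of its underside, z up. At the start its front faces the robot (world -x) within 0.8 rad
- white_face (a point): centre of the outer surface of the white medallion: on the block's middle plane, 2 mm to the front of its origin and 32 mm above its underside; point z is the medallion's outward normal, which leans 25 degrees from vertical towards the block's front (-x), point y is the block's y
- yellow: block, may be absent: light wood wedge 66 mm long (x), 44 wide (y; flat upright sides), 12 high at its front (-x), 43 at its back (+x), about 120 g, with a brass-rimmed yellow resin medallion, 35 mm across, on its sloping top; origin at the centre of its underside, z up. At the start its front faces the robot (world -x) within 0.8 rad
- yellow_face (a point): centre of the outer surface of the yellow medallion: on the block's middle plane, 2 mm to the front of its origin and 32 mm above its underside; point z is the medallion's outward normal, which leans 25 degrees from vertical towards the block's front (-x), point y is the block's y
- red: block, may be absent: light wood wedge 66 mm long (x), 44 wide (y; flat upright sides), 12 high at its front (-x), 43 at its back (+x), about 120 g, with a brass-rimmed red resin medallion, 35 mm across, on its sloping top; origin at the centre of its underside, z up. At the start its front faces the robot (world -x) within 0.8 rad
- red_face (a point): centre of the outer surface of the red medallion: on the block's middle plane, 2 mm to the front of its origin and 32 mm above its underside; point z is the medallion's outward normal, which leans 25 degrees from vertical towards the block's front (-x), point y is the block's y
- blue: block, may be absent: light wood wedge 66 mm long (x), 44 wide (y; flat upright sides), 12 high at its front (-x), 43 at its back (+x), about 120 g, with a brass-rimmed blue resin medallion, 35 mm across, on its sloping top; origin at the centre of its underside, z up. At the start its front faces the robot (world -x) within 0.8 rad
- blue_face (a point): centre of the outer surface of the blue medallion: on the block's middle plane, 2 mm to the front of its origin and 32 mm above its underside; point z is the medallion's outward normal, which leans 25 degrees from vertical towards the block's front (-x), point y is the block's y
- wand: round curing wand (a UV torch), 150 mm long, 160 g: black head 34 mm in diameter and 35 mm long with an orange band and a violet lens, then an aluminium handle 28 mm in diameter with an orange end cap. Stands lens down, upright and loose, in the white cup. Origin at the centre of the lens face; z runs from the lens along the handle to the cap at z = 150 mm, so the wand shines along -z
- cup: fixed white plastic cup that holds the wand, at the left or the right of the mat; 78 mm high, about 74 mm in outer and 64 mm in inner diameter at the rim (60 at the bottom), inner floor 8 mm above the bench; origin at the centre of its underside, z up
- pot: bystander: fixed blue pot like the cup, 78 mm high, with three brushes standing up to 160 mm high, at the other side of the mat; leave it alone
- tub1: bystander: small paint jar with red cap, 42 mm across, 45 mm high; origin under its centre, z up
- tub2: bystander: small paint jar with green cap, 42 mm across, 45 mm high; origin under its centre, z up
- bottle: bystander: amber bottle, 52 mm across, 110 mm high; origin under its centre, z up
- driver: bystander: screwdriver lying on the bench, about 200 mm long, along its x
- sander: bystander: cork sanding block 100 x 50 x 30 mm; origin at the centre of its underside
- tin: bystander: tin, 70 mm across, 60 mm high; origin under its centre, z up
- rule: bystander: flat aluminium rule 30 x 200 x 5 mm lying along its y; origin at the centre of its underside
Not all that is in view belongs to the job. What is shaped like the wand but pink or turquoise is not meant. What is shaped like the yellow but orange is not meant.

How it is judged (in metres and radians):
On the way, in this order (a step that is already met when the one before it is completed fails the run):
1. every block present stands wholly on the mat, right way up, let go and at rest (x of white in the frame of mat between -0.055 and 0.055 m and y of white in the frame of mat between -0.175 and 0.175 m and z of white in the frame of mat between -0.002 and 0.009 m and angle between each of white, yellow, red, blue's own z axis and vertical below 0.12 rad and linear speed of each of white, yellow, red, blue below 0.05 m/s and contact force between each of white, yellow, red, blue and the fingers below 0.3 N and x of yellow in the frame of mat between -0.055 and 0.055 m and y of yellow in the frame of mat between -0.175 and 0.175 m and z of yellow in the frame of mat between -0.002 and 0.009 m and x of red in the frame of mat between -0.055 and 0.055 m and y of red in the frame of mat between -0.175 and 0.175 m and z of red in the frame of mat between -0.002 and 0.009 m and x of blue in the frame of mat between -0.055 and 0.055 m and y of blue in the frame of mat between -0.175 and 0.175 m and z of blue in the frame of mat between -0.002 and 0.009 m), for 0.3 s.
2. the wand is held, lifted clear out of its cup (z of wand in the frame of cup above 0.085 m and contact force between wand and the fingers above 0.5 N), for 0.1 s.
3. the held wand is aimed square at the white medallion (lens 30 to 75 mm off, within 14 mm of its axis, within 15 degrees of square) and kept so without a break for 3 s (x of wand in the frame of white_face between -0.014 and 0.014 m and y of wand in the frame of white_face between -0.014 and 0.014 m and z of wand in the frame of white_face between 0.03 and 0.075 m and angle between the z axis of wand and the z axis of white_face, either way round below 0.26 rad), for 3 s.
4. the held wand is aimed square at the yellow medallion (lens 30 to 75 mm off, within 14 mm of its axis, within 15 degrees of square) and kept so without a break for 3 s (x of wand in the frame of yellow_face between -0.014 and 0.014 m and y of wand in the frame of yellow_face between -0.014 and 0.014 m and z of wand in the frame of yellow_face between 0.03 and 0.075 m and angle between the z axis of wand and the z axis of yellow_face, either way round below 0.26 rad), for 3 s.
5. the held wand is aimed square at the red medallion (lens 30 to 75 mm off, within 14 mm of its axis, within 15 degrees of square) and kept so without a break for 3 s (x of wand in the frame of red_face between -0.014 and 0.014 m and y of wand in the frame of red_face between -0.014 and 0.014 m and z of wand in the frame of red_face between 0.03 and 0.075 m and angle between the z axis of wand and the z axis of red_face, either way round below 0.26 rad), for 3 s.
6. the held wand is aimed square at the blue medallion (lens 30 to 75 mm off, within 14 mm of its axis, within 15 degrees of square) and kept so without a break for 3 s (x of wand in the frame of blue_face between -0.014 and 0.014 m and y of wand in the frame of blue_face between -0.014 and 0.014 m and z of wand in the frame of blue_face between 0.03 and 0.075 m and angle between the z axis of wand and the z axis of blue_face, either way round below 0.26 rad), for 3 s.
At the end, for the whole second after the job is handed in: Every block present stands right way up on the mat (origin within 55 mm of its centre line and 175 mm of its middle), released and at rest, and the wand stands released in the white cup, lens no more than 30 mm above the cup's underside and 32 mm of its axis, tilted less than 0.45 rad (all of step 1 and horizontal distance between wand and cup below 0.032 m and z of wand in the frame of cup between 0 and 0.03 m and angle between wand's own z axis and vertical below 0.45 rad and linear speed of wand below 0.05 m/s); the robot touches nothing.
It fails at once if the wand strikes or presses a block (over 3 N) (contact force between wand and white above 3 N or contact force between wand and yellow above 3 N or contact force between wand and red above 3 N or contact force between wand and blue above 3 N).
It fails at once if a bystander is shoved more than 60 mm (distance of any of tub1, tub2, bottle, driver, sander, tin, rule from where it was at the start of the episode above 0.06 m).
It fails at once if a standing bystander is knocked over (angle between any of bottle, tin, tub1, tub2's own z axis and vertical above 0.6 rad).
Of white, yellow, red, blue only 3 to 4 are there at a start; the rules pass over those that are not, and their reading is None.
At some moment in a run one of white, yellow, red, blue may be knocked a few centimetres aside while the robot is not near it.
It also fails if it takes over 208 s, if anything falls off the work surface, if the arm or the gripper's body presses on something with over 40 N, if the wrist force passes 120 N, or if a joint passes its speed limit or range.

### The arm

A 6-joint arm with a two-finger parallel gripper is mounted at the origin on the work surface. World frame = base frame: x ahead of the robot, y to its left, z up, the work surface at z = 0. Lengths are in mm, angles in rad, forces in N, time in s.
With the tool pointing down it reaches from about 200 to 875 mm from the base axis. Payload 3.4 kg.
Tool frame: the origin (TCP) lies between the finger pads; the fingertips stand 25 mm ahead of it and the grasp point (between the pads) lies 6 mm ahead of it; z points along the fingers, y is the line along which they close (so a half turn about z gives the same grasp; the last joint's range is limited). The gripper opens to 94 mm and grips with 3 to 60 N. Pads are 16 mm wide; open, the fingers measure 119 mm over their backs; the gripper's body (75 mm by 177 mm) begins 78 mm behind the grasp point.
Start: joints at [-1.283, 0.276, 1.505, -0, 1.361, -0.121], TCP at [228.57, -527.654, 230.493] pointing down, gripper open.
Joint ranges: [-2.89, 2.89], [-0.75, 2.08], [0.22, 2.7], [-1.18, 4.32], [0.11, 2.71], [-2.7, 2.7]. Speed limits (rad/s): [2.57, 2.57, 3.14, 3.14, 3.14, 3.14].

### API

Orientations are given as a rotation vector (axis times angle).
In Python, from station import observe, eyes, sign_off gives the robot as it stands. The module is installed in compiled form; this text tells all that it offers.
- The arm moves only by the shell command python3 -m creep 'ROWS' [OPENING]. ROWS is text: rows parted by semicolons, each of 4 numbers parted by spaces: the shift along the tool's x, y, z in mm, then the turn about the tool's z in degrees. A call has exactly 5 rows; each row is the pose to reach, as a shift and turn from the pose commanded when the call began, along the tool's axes at that moment; what a row does not reach only later rows make up. A row lasts 1/12 s, in which the tool goes at most 41.7 mm and 7.16 degrees, less where a joint would pass 70% of its speed; a pose out of reach is approached as far as the arm can. A call with a gripper value outside its range is refused whole. OPENING is the finger opening in mm, from 0 to 94, set as the call begins (- or left out, the last holds). The fingers move at their own pace and stop on an object; the grip force is fixed at half the most. Time passes only in rows, so rows that repeat a pose let the fingers close, or fill a call up. It gives the time, the measured TCP pose, the force, the opening and the grip force at its end, in the units of the state.
- observe(): the state, without advancing time (a new reading comes with each control period).
- eyes.capture(name): name is "side" or "top" or "wrist"; returns a dict with "img" (420x560x3 uint8, red, green, blue), "z_map" (420x560 float32, mm along the optical axis (not along the pixel's ray), 0 where there is no reading), "fx", "fy", "cx", "cy" (pixels), "xyz" and "attitude" of the camera in the world. Camera axes: x right, y up, looking along -z (the intrinsics and any distortion apply to the point x, -y, -z); pixel columns grow to the right and rows downward; lengths in mm; the calibration is good to about 2 mm. A picture is of the moment at which its call begins.
- sign_off(): hands the job in; it is judged then, once.
Trained networks look in a picture, given as the dict that the camera call returned (one of the last four; its "shot" number tells which), for a name from the list of things; names that differ only in an ending like _2 or _b are one class to them, and where a whole thing is asked for, a point or a joint stands for the part that bears it (a point fixed in the world has none). Each returns a list of dicts, best first, with "p" (0 to 1); they miss things now and then, are a little off and sometimes report something else, mostly with a low value. They report only what shows in the picture. A call takes as long as a camera call. They do not tell look-alikes from the thing itself.
- eyes.find_in(thing, picture): "location" ([column, row] in pixels, amid what is visible of it).
- eyes.place_of(thing, picture): "location" ([column, row] in pixels: a listed point, or the origin of a listed thing).
The state is a dict: "time": time; "qpos": joint angles; "qvel": joint speeds; "joint_torque": joint torques, N m; "tcp_pos": TCP position; "ee_rot": TCP orientation; "contact_force": force on the tool from outside, world axes, zero at the start; "wrist_torque": the same for the moment, N m; "width": finger opening in mm; "finger_force": force on a finger pad.
Only numpy, scipy, OpenCV 4.12 (cv2) and the standard library are available. Lean on these libraries where they do the work, as an engineer would, in place of code of your own. Each camera call takes 0.05 s, during which the arm holds its last target. There are 200 camera calls.

## Working session

There is one attempt and no reset: what is moved stays moved. The work goes in short steps, Python scripts to look and compute and a shell command to move; the robot and the scene stay as the last step left them, time stands still between calls to the robot, and variables do not carry over. Pictures are saved under pics/ and viewed, at most 14 in all, crops included, and the job is handed in when it is done.

```bash
mkdir -p pics; ls; cat > h.py <<'E'
import numpy as np, cv2
from scipy.spatial.transform import Rotation as R
from station import observe, eyes
def Rc(c):
    a=np.array(c["attitude"],float)
    return a if a.shape==(3,3) else R.from_rotvec(a).as_matrix()
def cap(n,save=None):
    c=eyes.capture(n)
    if save: cv2.imwrite(f"pics/{save}.png",c["img"][:,:,::-1])
    return c
def ray(c,uv):
    K=np.array([[c["fx"],0,c["cx"]],[0,c["fy"],c["cy"]],[0,0,1.]])
    d=c.get("distortion"); d=np.zeros(5) if d is None else np.array(d,float)
    p=cv2.undistortPoints(np.array(uv,float).reshape(-1,1,2),K,d).reshape(-1,2)
    return np.c_[p[:,0],-p[:,1],-np.ones(len(p))]@Rc(c).T
def at_z(c,uv,z):   # intersect with plane z
    r=ray(c,uv); o=np.array(c["xyz"],float); return o+r*((z-o[2])/r[:,2])[:,None]
def at_d(c,uv):     # by depth
    uv=np.array(uv,float).reshape(-1,2)
    d=[np.median([v for v in c["z_map"][max(0,int(b)-1):int(b)+2,max(0,int(a)-1):int(a)+2].ravel() if v>0] or [np.nan]) for a,b in uv]
    return np.array(c["xyz"],float)+ray(c,uv)*np.array(d)[:,None]
def tri(c1,u1,c2,u2):
    o1,o2=np.array(c1["xyz"],float),np.array(c2["xyz"],float); a,b=ray(c1,[u1])[0],ray(c2,[u2])[0]
    s=np.linalg.lstsq(np.c_[a,-b],o2-o1,rcond=None)[0]; p,q=o1+a*s[0],o2+b*s[1]
    return (p+q)/2,np.linalg.norm(p-q)
E
cat > a.py <<'E'
from h import *
np.set_printoptions(precision=1,suppress=True)
T=cap("top","top0"); S=cap("side","side0")
for c in(T,S): print({k:v for k,v in c.items() if k not in("img","z_map")}, (c["z_map"]>0).mean())
for n in "white yellow red blue wand cup pot mat bottle tin tub1 tub2 driver sander rule".split():
    for nm,c in(("T",T),("S",S)):
        for r in eyes.place_of(n,c)[:3]:
            print(n,nm,round(r["p"],2),np.array(r["location"]),"z0:",at_z(c,[r["location"]],0)[0],"d:",at_d(c,[r["location"]])[0])
s=observe(); print(s["time"],s["tcp_pos"],s["ee_rot"])
E
python3 a.py
```

```text
pics
{'fx': 404.8094833062792, 'fy': 404.8094833062792, 'cx': 278.0318249770884, 'cy': 208.76253964394127, 'xyz': array([ 446.1,    1.7, 1033.5]), 'attitude': array([ 0.1, -0. , -1.6]), 'shot': 1} 0.9959353741496598
{'fx': 467.41497365821783, 'fy': 467.41497365821783, 'cx': 282.69490153052385, 'cy': 208.57959426192923, 'xyz': array([-125.8,  753.2,  869.1]), 'attitude': array([ 0.4, -1.1, -2.2]), 'shot': 2} 0.9959821428571428
white T 0.97 [374.  153.6] z0: [ 646.5 -236.     0. ] d: [ 640.2 -228.6   32.5]
white S 0.89 [304.4 175.9] z0: [ 638.2 -224.5    0. ] d: [ 625.6 -208.4   14.4]
yellow T 0.87 [184.4 159.7] z0: [630.5 252.3   0. ] d: [625.4 245.5  28.3]
yellow S 0.98 [140.9 245.1] z0: [758.  319.1   0. ] d: [732.9 331.4  24.7]
yellow S 0.91 [192.3 256. ] z0: [623.9 253.7  -0. ] d: [607.4 264.7  19.2]
yellow S 0.53 [305. 176.] z0: [ 636.5 -225.4    0. ] d: [ 622.8 -207.8   15.6]
red T 0.73 [255.2 162.2] z0: [624.1  69.5   0. ] d: [619.1  67.7  28.7]
red S 0.67 [240.8 221.8] z0: [628.   72.5   0. ] d: [611.5  87.4  19. ]
red S 0.46 [239. 213.] z0: [660.   48.4   0. ] d: [631.8  73.7
[... 2190 characters left out ...]
655.5 246.8   0. ] d: [627.3 265.1  31.4]
driver T 0.66 [430.8 286.1] z0: [ 309.3 -375.2    0. ] d: [ 309.2 -375.3   -0.3]
driver S 0.73 [420.5 199.6] z0: [ 297.8 -365.     0. ] d: [151.1  22.4 301.1]
sander T 0.72 [141.5 289.4] z0: [298.7 356.4   0. ] d: [303.  346.2  29.6]
sander S 0.86 [250.9 351.6] z0: [307.3 356.9   0. ] d: [293.2 369.8  28.2]
sander S 0.71 [419.7 197.4] z0: [ 305.  -373.2    0. ] d: [152.9  24.6 307. ]
rule T 0.59 [451.1 161.5] z0: [ 626.1 -433.2    0. ] d: [ 625.4 -431.5    4. ]
rule S 0.47 [344.5 155. ] z0: [ 615.5 -413.8    0. ] d: [ 614.5 -412.3    1.1]
rule S 0.44 [298.6 239. ] z0: [459.4  17.2   0. ] d: [457.1  20.2   3.4]
1.6 [ 228.6 -527.7  230.5] [3.1 0.6 0. ]
```

View pics/top0.png

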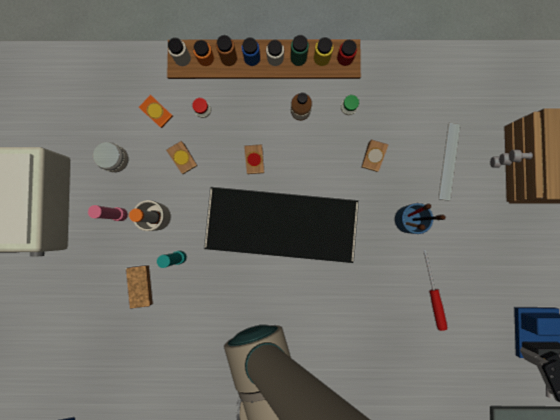

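View pics/side0.png

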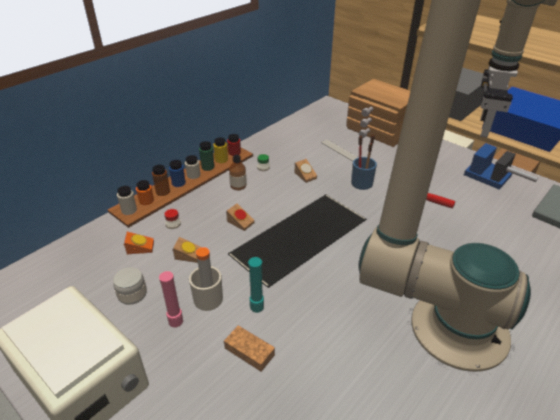

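```bash
cat >> h.py <<'E'
def cloud(c):
    v,u=np.mgrid[0:420,0:560]; uv=np.c_[u.ravel(),v.ravel()]
    return (np.array(c["xyz"],float)+ray(c,uv)*c["z_map"].reshape(-1,1)).reshape(420,560,3)
def block(c,x,y,rad=50,P=None):
    """origin xy, yaw of wedge near x,y from depth: footprint rectangle + slope"""
    P=cloud(c) if P is None else P
    m=(np.hypot(P[...,0]-x,P[...,1]-y)<rad)&(P[...,2]>8)&(P[...,2]<60)&(c["z_map"]>0)
    q=P[m]
    (cx,cy),(w,h),a=cv2.minAreaRect(q[:,:2].astype(np.float32))
    g=np.linalg.lstsq(np.c_[q[:,:2]-q[:,:2].mean(0),np.ones(len(q))],q[:,2],rcond=None)[0]
    yaw=np.radians(a)+np.arange(4)*np.pi/2
    yg=np.arctan2(g[1],g[0]); L=(w,h,w,h)
    k=np.argmin(np.abs(np.angle(np.exp(1j*(yaw-yg)))))
    yaw=np.angle(np.exp(1j*yaw[k]))
    return dict(xy=(cx,cy),len_wid=(L[k],L[1-k%2] if 0 else (h if k%2==0 else w)),yaw=yaw,slope=np.degrees(np.arctan(np.hypot(g[0],g[1]))),slopedir=yg,z=(q[:,2].min(),q[:,2].max()),n=len(q))
def mat(c):
    P=cloud(c); g=c["img"].max(2)
    m=((g<45)&(np.abs(P[...,2]-4)<8)).astype(np.uint8)
    n,l,st,_=cv2.connectedComponentsWithStats(m); k=1+np.argmax(st[1:,4])
    v,u=np.nonzero(l==k); q=at_z(c,np.c_[u,v],4)
    return cv2.minAreaRect(q[:,:2].astype(np.float32))
E
cat > b.py <<'E'
from h import *
np.set_printoptions(precision=1,suppress=True)
T=cap("top")
S=cap("side")
for n,x,y in(("white",637,-228),("yellow",625,246),("red",619,68)):
    print(n,"T",block(T,x,y)); print(n,"S",block(S,x,y))
print(mat(T))
for n,c in(("T",T),("S",S)):
    P=cloud(c);print(n,"bench z",np.median(P[350:,150:200,2]) if n=="T" else "")
    d=np.hypot(P[...,0]-480,P[...,1]-312)
    for z0 in(84,110,140,152):
        q=P[(d<60)&(P[...,2]>z0)&(P[...,2]<z0+(15 if z0<150 else 12))]
        print(z0,len(q),q.mean(0),q.min(0),q.max(0))
    q=P[(d<60)&(P[...,2]>74)&(P[...,2]<81)]; print("rim",len(q),q.min(0),q.max(0))
E
python3 b.py
```

```text
white T {'xy': (638.8216552734375, -232.58738708496094), 'len_wid': (68.64653778076172, 44.23601531982422), 'yaw': np.float64(-0.2729813354261197), 'slope': np.float64(23.67011784824409), 'slopedir': np.float64(-0.43541152588038906), 'z': (np.float64(8.437996218597618), np.float64(44.91636839581679)), 'n': 538}
white S {'xy': (638.8749389648438, -230.061279296875), 'len_wid': (73.4896240234375, 50.866004943847656), 'yaw': np.float64(-0.27741589811526546), 'slope': np.float64(21.76761933590361), 'slopedir': np.float64(-0.7485700196628085), 'z': (np.float64(8.10111168741878), np.float64(43.278500558538326)), 'n': 312}
yellow T {'xy': (633.9821166992188, 253.66494750976562), 'len_wid': (68.83417510986328, 44.32429122924805), 'yaw': np.float64(0.5348191060344798), 'slope': np.float64(23.80383246269303), 'slopedir': np.float64(0.664662199856908), 'z': (np.float64(8.306195344686103), np.float64(44.67921112938404)), 'n': 528}
yellow S {'xy': (635.9508056640625, 258.0628662109375), 'len_wid': (59.87321472167969, 50.19134521484375), 'yaw': np.float64(0.5865684872039226), 'slope': np.float64(2
[... 831 characters left out ...]
90625), 84.78890991210938)
T bench z -0.09260696263709178
84 22 [480.7 307.1  91.5] [469.8 303.3  85.3] [493.4 312.4  98.1]
110 26 [481.9 307.1 117.3] [469.2 304.  110.6] [494.5 313.2 124.8]
140 24 [480.4 306.9 149.2] [468.3 302.9 141. ] [492.7 314.4 154.9]
152 155 [482.3 317.3 158.2] [468.1 303.8 152.6] [496.5 332.6 163.7]
rim 174 [448.9 282.2  74.1] [520.4 351.   80.8]
S bench z 
84 56 [475.  326.5  91.1] [468.9 310.3  84.2] [489.7 336.   98.4]
110 61 [474.9 326.7 117.6] [466.8 310.3 110.2] [490.6 336.  124.8]
140 61 [474.5 327.3 147.1] [468.  309.7 140. ] [489.5 336.7 154.8]
152 124 [481.6 322.3 157. ] [467.4 305.8 152.1] [497.  336.5 160.3]
rim 178 [447.7 286.3  74.1] [522.6 359.   80.6]
```

```bash
cat >> h.py <<'E'
def go(x,y,z,yaw):
    """print shift (tool axes, mm) and turn (deg) to world TCP target with tool x axis at world yaw (mod pi)"""
    s=observe(); M=R.from_rotvec(s["ee_rot"]).as_matrix(); p=np.array(s["tcp_pos"],float)
    d=M.T@(np.array([x,y,z])-p); th=np.arctan2(M[1,0],M[0,0])
    dy=(yaw-th+np.pi/2)%np.pi-np.pi/2
    print("shift",d.round(1),"turn",round(-np.degrees(dy),1),"| now",p.round(1),"yaw",round(th,3),"zdown",M[2,2].round(4),"q1,q6",np.round(s["qpos"][0],2),np.round(s["qpos"][5],2),"t",round(s["time"],2),"w",s["width"],"ff",s["finger_force"])
E
python3 -c "
from h import *
import math
b=-0.273;go(638.8+5*math.cos(b),-231.5+5*math.sin(b),130,b)"
```

```text
shift [ 498.1 -105.5  100.5] turn 39.1 | now [ 228.6 -527.7  230.5] yaw 0.409 zdown -1.0 q1,q6 -1.28 -0.12 t 1.7 w 93.91966065700636 ff 0.0
```

```bash
python3 -m creep '35 -7 0 5;75 -15 0 11;115 -24 0 17;155 -33 0 24;195 -41 0 30' 94; 
python3 -m creep '38 6 0 7;77 11 0 9;112 13 0 9;132 14 0 9;144 15 0 9'; python3 -c "
from h import *
import math
b=-0.273;go(638.8+5*math.cos(b),-231.5+5*math.sin(b),170,b)"
```

```text
time: 2.12
tcp_pos: [390.3, -412.8, 230.6]
ee_rot: [3.136, -0.187, 0.0]
contact_force: [-0.2, -1.2, 0.1]
width: 93.9
finger_force: 0.0
time: 2.53
tcp_pos: [533.7, -444.9, 229.6]
ee_rot: [-3.113, 0.42, -0.001]
contact_force: [0.0, -0.3, -0.1]
width: 94.1
finger_force: 0.0
shift [  49.8 -233.5   59.7] turn 0.3 | now [ 533.7 -444.9  229.6] yaw -0.268 zdown -1.0 q1,q6 -0.8 1.04 t 2.53 w 94.06059559567393 ff 0.0
```

```bash
python3 -m creep '10 -40 0 0;20 -80 0 0;30 -120 0 0;38 -155 0 0;44 -185 0 0'; 
python3 -m creep '3 -25 20 0;5 -44 45 0;6 -48 60 0;6 -48 60 0;6 -48 60 0'; cat > w.py <<'E'
from h import *
import sys,math
x,y=map(float,sys.argv[1:3])
W=cap("wrist",sys.argv[3] if len(sys.argv)>3 else None)
P=cloud(W); print("cam",np.round(W["xyz"],1)); print({k:(v if np.isscalar(v) else np.round(v,2)) for k,v in block(W,x,y,P=P).items()})
for n in("white_face","red_face","yellow_face"):
    for r in eyes.place_of(n,W)[:1]: print(n,round(r["p"],2),np.round(r["location"]),at_d(W,[r["location"]]).round(1))
E
python3 w.py 639 -231 w1; python3 -c "
from h import *
import math
b=-0.273;go(638.8+5*math.cos(b),-231.5+5*math.sin(b),29,b)"
```

```text
time: 2.95
tcp_pos: [623.7, -276.0, 230.3]
ee_rot: [-3.113, 0.421, -0.0]
contact_force: [1.3, -1.0, -0.4]
width: 93.8
finger_force: 0.0
time: 3.37
tcp_pos: [640.7, -233.5, 169.7]
ee_rot: [-3.113, 0.422, 0.003]
contact_force: [0.6, 0.1, -0.3]
width: 94.0
finger_force: 0.0
cam [ 717.9 -254.   323.6]
{'xy': array([ 639.  , -230.71]), 'len_wid': array([67.8, 44.1]), 'yaw': np.float64(-0.2778364112513885), 'slope': np.float64(19.178626593194377), 'slopedir': np.float64(-0.2805788410861234), 'z': array([ 8.27, 43.3 ]), 'n': 2518}
white_face 0.75 [275. 209.] [[ 636.3 -228.    30.7]]
shift [  0.9  -2.9 143.1] turn 0.1 | now [ 641.6 -235.2  172.1] yaw -0.271 zdown -1.0 q1,q6 -0.45 1.39 t 3.57 w 94.02036634322099 ff 0.0
```

View pics/w1.png

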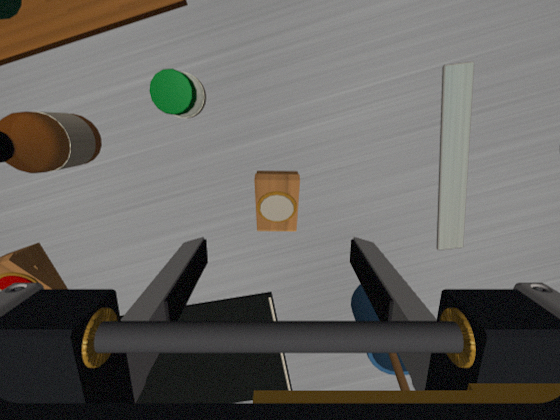

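```bash
python3 -m creep '0 -2 30 0;1 -4 65 0;1 -4 95 0;1 -4 115 0;1 -4 125 0'; 
python3 -m creep '0 0 6 0;0 0 12 0;0 0 18 0;0 0 18 0;0 0 18 0'; python3 -m creep '0 0 0 0;0 0 0 0;0 0 0 0;0 0 0 0;0 0 0 0' 30;python3 -m creep '0 0 0 0;0 0 0 0;0 0 0 0;0 0 0 0;0 0 0 0'; python3 -m creep '0 0 -8 0;0 0 -25 0;0 0 -45 0;0 0 -65 0;0 0 -75 0';  python3 -c "
from h import *
go(454+5,-107,36,0)"
```

```text
time: 3.98
tcp_pos: [641.6, -230.5, 43.3]
ee_rot: [-3.112, 0.425, 0.005]
contact_force: [-1.4, -0.7, -0.3]
width: 94.1
finger_force: 0.0
time: 4.4
tcp_pos: [643.6, -230.5, 28.3]
ee_rot: [3.112, -0.423, 0.002]
contact_force: [-0.3, 1.0, 1.0]
width: 93.9
finger_force: 0.0
time: 4.82
tcp_pos: [643.2, -230.2, 27.7]
ee_rot: [3.113, -0.423, 0.001]
contact_force: [-0.6, -0.8, -0.5]
width: 64.4
finger_force: 0.0
time: 5.23
tcp_pos: [643.1, -230.4, 27.5]
ee_rot: [3.113, -0.423, 0.0]
contact_force: [0.2, -0.5, 0.4]
width: 43.9
finger_force: 30.0
time: 5.65
tcp_pos: [644.2, -230.5, 105.3]
ee_rot: [3.112, -0.423, 0.006]
contact_force: [0.5, -0.4, -1.4]
width: 43.6
finger_force: 30.0
shift [-211.7  -69.7   68.5] turn -15.5 | now [ 644.2 -230.5  105.3] yaw -0.27 zdown -1.0 q1,q6 -0.45 1.4 t 5.65 w 43.628978468709825 ff 29.99987354502082
```

```bash
python3 -m creep '-30 -10 0 -3;-65 -22 0 -6;-105 -35 0 -10;-140 -46 0 -13;-165 -54 0 -15.5'; python3 -c "
from h import *
go(454+5,-107,33,0)"
```

```text
time: 6.07
tcp_pos: [494.4, -131.7, 102.1]
ee_rot: [-3.14, -0.005, 0.006]
contact_force: [-0.5, 0.2, -1.0]
width: 43.7
finger_force: 30.0
shift [-35.  -24.7  69.2] turn 0.2 | now [ 494.4 -131.7  102.1] yaw 0.003 zdown -1.0 q1,q6 -0.4 1.17 t 6.07 w 43.72682314609344 ff 29.999987510964274
```

```bash
python3 -m creep '-20 -12 15 0;-35 -24 35 0;-35 -24 45 0;-35 -24 50 0;-35 -24 50 0'; python3 -m creep '0 0 0 0;0 0 0 0;0 0 0 0;0 0 0 0;0 0 0 0'; python3 -c "
from h import *
go(454+5,-107,32.5,0)"
```

```text
time: 6.48
tcp_pos: [463.2, -110.0, 51.9]
ee_rot: [-3.141, -0.001, 0.001]
contact_force: [-0.6, 0.5, -1.7]
width: 43.7
finger_force: 30.0
time: 6.9
tcp_pos: [463.9, -110.4, 52.8]
ee_rot: [3.141, 0.001, 0.001]
contact_force: [-0.2, 0.2, -2.1]
width: 43.5
finger_force: 30.0
shift [-5.  -3.5 20.3] turn 0.0 | now [ 463.9 -110.4   52.8] yaw 0.0 zdown -1.0 q1,q6 -0.38 1.19 t 6.9 w 43.54573406123821 ff 29.999951049685478
```

Place, release, and retreat; then head for red.

```bash
python3 -m creep '-2 -2 6 0;-5 -3 12 0;-5 -3 18 0;-5 -3 20 0;-5 -3 20 0'; python3 -m creep '0 0 0 0;0 0 0 0;0 0 0 0;0 0 0 0;0 0 0 0' 94; python3 -m creep '0 0 0 0;0 0 0 0;0 0 -30 0;0 0 -70 0;0 0 -110 0'; python3 -m creep '0 0 -15 0;0 0 -40 0;0 0 -50 0;0 0 -50 0;0 0 -50 0'; python3 -c "
from h import *
import math
b=0.073;go(629+5*math.cos(b),71+5*math.sin(b),200,b)"; python3 w.py 454 -107
```

```text
time: 7.32
tcp_pos: [457.7, -106.9, 31.8]
ee_rot: [-3.141, -0.001, 0.002]
contact_force: [0.4, -0.1, -2.3]
width: 43.6
finger_force: 30.0
time: 7.73
tcp_pos: [458.6, -107.3, 32.6]
ee_rot: [3.141, 0.001, 0.001]
contact_force: [0.7, 0.1, -0.6]
width: 74.1
finger_force: 0.0
time: 8.15
tcp_pos: [457.4, -106.7, 143.0]
ee_rot: [-3.14, -0.001, 0.005]
contact_force: [1.3, -0.9, 0.5]
width: 93.8
finger_force: 0.0
time: 8.57
tcp_pos: [458.2, -107.1, 192.1]
ee_rot: [3.141, 0.001, 0.0]
contact_force: [-0.5, -0.6, -0.9]
width: 93.8
finger_force: 0.0
shift [ 175.8 -178.4   -7.9] turn -4.2 | now [ 458.2 -107.1  192.1] yaw 0.001 zdown -1.0 q1,q6 -0.38 1.19 t 8.57 w 93.78470264689469 ff 0.0
cam [ 538.  -106.2  346.1]
{'xy': array([ 454.4, -106.6]), 'len_wid': array([67.6 , 43.98]), 'yaw': np.float64(0.003048939479551606), 'slope': np.float64(18.437298821702246), 'slopedir': np.float64(0.0028329347120788794), 'z': array([11.84, 47.91]), 'n': 2249}
white_face 0.86 [278. 204.] [[ 453.8 -106.    36.7]]
red_face 0.65 [87. 26.] [[626.   73.6  31.2]]
```

```bash
python3 -m creep '30 -30 0 -1;65 -65 0 -2;105 -105 0 -3;140 -140 0 -4;165 -165 5 -4'; python3 -m creep '5 -5 5 0;12 -12 15 0;12 -12 20 0;12 -12 20 0;12 -12 20 0'; python3 w.py 629 71; python3 -c "
from h import *
go(634,71.5,28,0.073)"
```

```text
time: 9.18
tcp_pos: [606.6, 41.7, 188.4]
ee_rot: [3.139, 0.111, -0.002]
contact_force: [-0.6, -0.2, 0.3]
width: 93.9
finger_force: 0.0
time: 9.6
tcp_pos: [615.1, 51.9, 168.4]
ee_rot: [3.139, 0.109, -0.005]
contact_force: [0.2, 0.2, -0.5]
width: 93.8
finger_force: 0.0
cam [695.1  58.3 322.1]
{'xy': array([605.81,  40.61]), 'len_wid': array([30.7 , 58.81]), 'yaw': np.float64(-1.7789232980909706), 'slope': np.float64(16.41451194012978), 'slopedir': np.float64(-1.1157944833991478), 'z': array([ 8.26, 43.61]), 'n': 1384}
white_face 0.69 [402. 348.] [[641.1  22.2 258.4]]
red_face 0.95 [293. 222.] [[596.6  35.8  31.2]]
yellow_face 0.79 [ 74. 175.] [[631.  255.9  31.2]]
shift [ 18.7 -18.3 142.1] turn -0.2 | now [616.5  52.  170.1] yaw 0.069 zdown -1.0 q1,q6 -0.03 1.47 t 9.8 w 94.13500013618078 ff 0.0
```

```bash
python3 w.py 598 36; python3 -c "
from h import *
go(603,36,28,0.073)"
```

```text
cam [695.9  58.4 324.2]
{'xy': array([599.75,  34.93]), 'len_wid': array([68.26, 44.37]), 'yaw': np.float64(-0.20201874501986897), 'slope': np.float64(18.12798620026511), 'slopedir': np.float64(-0.3098763285514221), 'z': array([ 8.15, 43.98]), 'n': 2484}
white_face 0.74 [402. 349.] [[641.8  22.2 260.2]]
red_face 0.88 [296. 224.] [[597.2  32.5  31.9]]
yellow_face 0.8 [ 79. 178.] [[629.3 254.3  30.1]]
shift [-15.   15.6 141.9] turn -0.2 | now [616.7  52.6 169.9] yaw 0.07 zdown -1.0 q1,q6 -0.03 1.47 t 10.0 w 93.84019453628048 ff 0.0
```

```bash
python3 w.py 598 34; python3 -c "
from h import *
import math
b=-.2;go(599.5+5*math.cos(b),34.5+5*math.sin(b),28,b)"
```

```text
cam [696.1  59.  323.9]
{'xy': array([599.81,  34.95]), 'len_wid': array([68.47, 44.17]), 'yaw': np.float64(-0.20308600682671799), 'slope': np.float64(18.187187027422883), 'slopedir': np.float64(-0.33983669643391856), 'z': array([ 8.19, 43.4 ]), 'n': 2486}
white_face 0.62 [403. 352.] [[615.1   5.1 229.6]]
red_face 0.55 [293. 225.] [[594.6  36.   30. ]]
yellow_face 0.85 [ 77. 177.] [[631.1 255.7  31.6]]
shift [-13.7  18.5 141.4] turn 15.5 | now [616.7  52.9 169.4] yaw 0.07 zdown -1.0 q1,q6 -0.03 1.47 t 10.2 w 93.91566837785619 ff 0.0
```

```bash
python3 -m creep '-4 6 10 5;-8 12 35 10;-12 18 60 15.5;-13 18 85 15.5;-13 18 110 15.5'; python3 -m creep '0 0 10 0;0 0 20 0;0 0 28 0;0 0 31 0;0 0 31 0'; python3 -m creep '0 0 0 0;0 0 0 0;0 0 0 0;0 0 0 0;0 0 0 0' 30;python3 -m creep '0 0 0 0;0 0 0 0;0 0 0 0;0 0 0 0;0 0 0 0'; python3 -m creep '0 0 -8 0;0 0 -25 0;0 0 -45 0;0 0 -65 0;0 0 -75 0';  python3 -c "
from h import *
go(464+5,2.5,52,0)"
```

```text
time: 10.62
tcp_pos: [604.8, 33.8, 58.6]
ee_rot: [3.126, -0.315, 0.001]
contact_force: [0.5, -0.4, -0.3]
width: 94.1
finger_force: 0.0
time: 11.03
tcp_pos: [605.3, 34.2, 28.3]
ee_rot: [3.126, -0.314, 0.0]
contact_force: [-0.1, -0.4, 0.3]
width: 93.9
finger_force: 0.0
time: 11.45
tcp_pos: [605.3, 34.1, 28.8]
ee_rot: [3.126, -0.314, 0.001]
contact_force: [0.1, 0.1, -0.4]
width: 64.1
finger_force: 0.0
time: 11.87
tcp_pos: [605.0, 34.0, 28.4]
ee_rot: [3.126, -0.314, 0.0]
contact_force: [-0.3, -0.3, 0.8]
width: 43.7
finger_force: 30.0
time: 12.28
tcp_pos: [606.2, 34.1, 106.0]
ee_rot: [-3.126, 0.314, -0.006]
contact_force: [0.3, 1.7, -0.9]
width: 43.7
finger_force: 30.0
shift [-128.4   58.3   53.5] turn -11.5 | now [606.2  34.1 106. ] yaw -0.2 zdown -1.0 q1,q6 -0.06 1.71 t 12.28 w 43.740369456447084 ff 29.99899361282587
```

```bash
python3 -m creep '-25 12 0 -3;-60 28 5 -7;-95 44 25 -11;-120 54 40 -11.5;-128 58 48 -11.5'; python3 -m creep '0 0 0 0;0 0 0 0;0 0 0 0;0 0 0 0;0 0 0 0'; python3 -c "
from h import *
go(464+5,2.5,32.5,0)"
```

```text
time: 12.7
tcp_pos: [460.3, 3.1, 53.5]
ee_rot: [-3.141, -0.001, 0.015]
contact_force: [-0.9, 0.7, -1.6]
width: 43.9
finger_force: 30.0
time: 13.12
tcp_pos: [470.0, 2.7, 56.0]
ee_rot: [3.141, 0.001, 0.004]
contact_force: [-0.5, -0.2, -1.6]
width: 43.8
finger_force: 30.0
shift [-1.1  0.2 23.5] turn 0.0 | now [470.    2.7  56. ] yaw 0.001 zdown -1.0 q1,q6 -0.14 1.43 t 13.12 w 43.754029384951544 ff 29.999083634465933
```

```bash
python3 -m creep '-1 0 6 0;-1 0 12 0;-1 0 18 0;-1 0 22 0;-1 0 23 0'; python3 -m creep '0 0 0 0;0 0 0 0;0 0 0 0;0 0 0 0;0 0 0 0' 94; python3 -m creep '0 0 0 0;0 0 0 0;0 0 -30 0;0 0 -70 0;0 0 -110 0'; python3 -m creep '10 -30 -15 -5;20 -65 -40 -10;30 -100 -50 -16;45 -130 -50 -22;50 -150 -50 -29';  python3 -c "
from h import *
import math
b=.535;go(633.9+5*math.cos(b),255+5*math.sin(b),170,b)"
```

```text
time: 13.53
tcp_pos: [466.6, 2.8, 32.2]
ee_rot: [-3.141, -0.001, 0.003]
contact_force: [-3.8, 1.3, 14.9]
width: 43.6
finger_force: 30.0
time: 13.95
tcp_pos: [467.1, 2.7, 32.2]
ee_rot: [3.142, 0.001, -0.0]
contact_force: [0.8, 0.3, 0.3]
width: 73.7
finger_force: 0.0
time: 14.37
tcp_pos: [465.9, 2.9, 142.8]
ee_rot: [-3.141, -0.001, 0.005]
contact_force: [0.7, -0.6, 0.6]
width: 93.7
finger_force: 0.0
time: 14.78
tcp_pos: [519.3, 155.7, 193.8]
ee_rot: [-3.038, -0.798, -0.008]
contact_force: [-0.9, -0.0, -0.5]
width: 93.9
finger_force: 0.0
shift [153.5 -30.4  24.5] turn -1.2 | now [519.3 155.7 193.8] yaw 0.513 zdown -1.0 q1,q6 0.16 1.22 t 14.78 w 93.92261048819165 ff 0.0
```

```bash
python3 -m creep '30 -8 0 -1;65 -16 5 -1;100 -24 15 -1;130 -30 24 -1;145 -30 24 -1'; python3 -m creep '5 0 0 0;8 0 0 0;8 0 0 0;8 0 0 0;8 0 0 0'; python3 w.py 634 255;  python3 -c "
from h import *
import math
b=.535;go(633.9+5*math.cos(b),255+5*math.sin(b),28,b)"
```

```text
time: 15.2
tcp_pos: [630.4, 252.0, 165.5]
ee_rot: [-3.033, -0.816, 0.003]
contact_force: [-0.2, 0.2, -0.4]
width: 93.9
finger_force: 0.0
time: 15.62
tcp_pos: [635.4, 252.5, 169.1]
ee_rot: [3.034, 0.813, 0.0]
contact_force: [-0.4, -0.1, 0.6]
width: 94.0
finger_force: 0.0
cam [704.4 293.3 323. ]
{'xy': array([634.47, 256.74]), 'len_wid': array([68.38, 44.08]), 'yaw': np.float64(0.5373752746277651), 'slope': np.float64(19.445380476170907), 'slopedir': np.float64(0.5752345509326228), 'z': array([ 8.04, 42.89]), 'n': 2554}
white_face 0.71 [166. 272.] [[615.6 305.8 191.4]]
yellow_face 0.9 [272.  62.] [[747.8 324.3  31.3]]
shift [  4.4  -2.9 140.9] turn -0.6 | now [635.8 252.9 168.9] yaw 0.524 zdown -1.0 q1,q6 0.28 1.32 t 15.82 w 94.13759278405064 ff 0.0
```

```bash
python3 -m creep '2 -2 10 -1;6 -4 35 -1;6 -4 60 -1;6 -4 85 -1;6 -4 110 -1'; python3 -m creep '0 0 10 0;0 0 20 0;0 0 28 0;0 0 31 0;0 0 31 0'; python3 -m creep '0 0 0 0;0 0 0 0;0 0 0 0;0 0 0 0;0 0 0 0' 30;python3 -m creep '0 0 0 0;0 0 0 0;0 0 0 0;0 0 0 0;0 0 0 0'; python3 -m creep '0 0 -8 0;0 0 -25 0;0 0 -45 0;0 0 -65 0;0 0 -75 0';  python3 -c "
from h import *
go(474+5,112,52,0)"
```

```text
time: 16.23
tcp_pos: [639.0, 259.9, 56.7]
ee_rot: [-3.027, -0.842, 0.0]
contact_force: [0.5, 0.1, 0.2]
width: 94.3
finger_force: 0.0
time: 16.65
tcp_pos: [639.5, 259.8, 27.3]
ee_rot: [3.027, 0.84, 0.0]
contact_force: [0.7, -0.6, 0.0]
width: 94.0
finger_force: 0.0
time: 17.07
tcp_pos: [639.6, 259.9, 27.9]
ee_rot: [3.027, 0.84, 0.002]
contact_force: [-0.1, -0.1, -0.1]
width: 63.9
finger_force: 0.0
time: 17.48
tcp_pos: [639.4, 259.7, 27.4]
ee_rot: [3.027, 0.84, 0.0]
contact_force: [-0.0, 0.3, -0.4]
width: 43.8
finger_force: 30.0
time: 17.9
tcp_pos: [640.5, 260.2, 105.2]
ee_rot: [-3.027, -0.84, -0.006]
contact_force: [0.2, 0.0, -1.2]
width: 44.2
finger_force: 30.0
shift [-214.9   43.7   52.4] turn 31.0 | now [640.5 260.2 105.2] yaw 0.542 zdown -1.0 q1,q6 0.29 1.31 t 17.9 w 44.22143073324003 ff 29.999620132148266
```

```bash
python3 -m creep '-35 7 0 5;-75 15 0 11;-115 23 0 18;-150 31 0 25;-180 37 0 31'; python3 -m creep '0 0 0 0;0 0 0 0;0 0 0 0;0 0 0 0;0 0 0 0'; python3 -c "
from h import *
go(474+5,112,32.5,0)"
```

```text
time: 18.32
tcp_pos: [501.4, 133.8, 102.1]
ee_rot: [3.141, -0.008, -0.003]
contact_force: [0.4, -0.1, -1.7]
width: 43.7
finger_force: 30.0
time: 18.73
tcp_pos: [505.5, 136.1, 102.4]
ee_rot: [-3.141, -0.003, -0.002]
contact_force: [0.8, -0.2, -1.2]
width: 43.9
finger_force: 30.0
shift [-26.6  24.   69.8] turn 0.1 | now [505.5 136.1 102.4] yaw 0.002 zdown -1.0 q1,q6 0.13 1.7 t 18.73 w 43.86552664956439 ff 29.999723844230175
```

```bash
python3 -m creep '-8 7 15 0;-18 16 30 0;-25 23 45 0;-27 24 50 0;-27 24 50 0'; python3 -m creep '0 0 5 0;0 0 10 0;0 0 15 0;0 0 18 0;0 0 18 0'; python3 -m creep '0 0 1 0;0 0 1 0;0 0 1 0;0 0 1 0;0 0 1 0'; python3 -m creep '0 0 0 0;0 0 0 0;0 0 0 0;0 0 0 0;0 0 0 0' 94; python3 -m creep '0 0 0 0;0 0 0 0;0 0 -30 0;0 0 -70 0;0 0 -110 0'; python3 -m creep '-10 0 -15 0;-20 0 -50 0;-30 0 -90 0;-30 0 -100 0;-30 0 -100 0';  python3 -c "
from h import *
W=cap('wrist','w2'); T=cap('top')
for n,x,y in(('white',454,-107),('red',464,2.5),('yellow',474,112)):
  for c in(W,T):
    b=block(c,x,y); print(n,np.round(b['xy'],1),round(b['yaw'],3),np.round(b['z'],1),np.round(b['len_wid'],1),b['n'])
go(482,318,260,0)"
```

```text
time: 19.15
tcp_pos: [476.2, 111.4, 51.0]
ee_rot: [3.141, 0.001, -0.005]
contact_force: [-0.7, -0.2, -0.7]
width: 43.9
finger_force: 30.0
time: 19.57
tcp_pos: [477.0, 111.4, 33.8]
ee_rot: [3.141, 0.001, -0.001]
contact_force: [-0.2, 0.9, -1.5]
width: 43.9
finger_force: 30.0
time: 19.98
tcp_pos: [477.3, 111.3, 33.5]
ee_rot: [3.142, 0.001, 0.001]
contact_force: [0.7, 0.4, -0.5]
width: 43.9
finger_force: 30.0
time: 20.4
tcp_pos: [477.3, 111.3, 33.4]
ee_rot: [3.141, 0.001, 0.0]
contact_force: [0.0, -0.3, 0.0]
width: 74.1
finger_force: 0.0
time: 20.82
tcp_pos: [476.0, 111.2, 143.7]
ee_rot: [3.141, 0.001, -0.005]
contact_force: [0.9, 0.6, 0.0]
width: 93.7
finger_force: 0.0
time: 21.23
tcp_pos: [449.0, 111.5, 246.8]
ee_rot: [-3.141, -0.001, -0.013]
contact_force: [0.2, -0.3, -0.1]
width: 94.0
finger_force: 0.0
white [ 454.1 -106.8] -0.001 [ 8.2 47.8] [67.5 46.5] 2217
white [ 454.2 -109.2] -0.787 [ 8.  48.7] [82.5 77.2] 531
red [460.9   3.2] -0.002 [ 8. 48.] [67.8 45. ] 1969
red [455.5   5.4] 0.008 [ 8.4 48.7] [77.2 50. ] 507
yellow [471.2 111.5] 0.001 [14.4 47.5] [66.2 44. ] 1757
yellow [482.7  89.3] 0.189 [ 8.5 47.6] [89.1 34.7] 100
shift [  35.2 -206.8  -17.4] turn 0.0 | now [446.9 111.2 242.6] yaw 0.001 zdown -1.0 q1,q6 0.09 1.66 t 21.33 w 94.12546098408612 ff 0.0
```

View pics/w2.png

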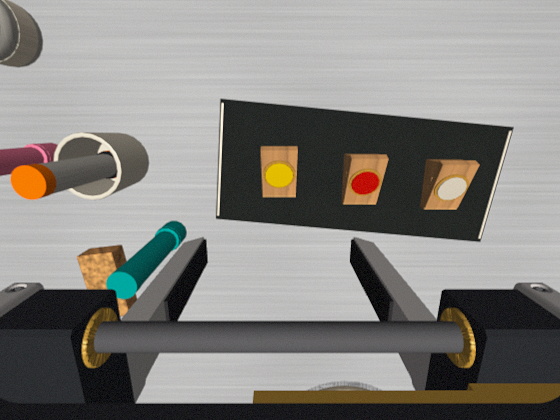

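```bash
python3 -m creep '5 -25 -5 0;12 -60 -10 0;20 -95 -15 0;22 -125 -18 0;22 -145 -18 0' 56; python3 -m creep '0 -25 0 0;0 -50 0 0;0 -61 0 0;0 -61 0 0;0 -61 0 0'; cat > wand.py <<'E'
from h import *
import sys
for n in sys.argv[1:]:
    c=cap(n,); P=cloud(c); d=np.hypot(P[...,0]-482,P[...,1]-319); hsv=cv2.cvtColor(c["img"],cv2.COLOR_RGB2HSV)
    o=(hsv[...,0]<18)&(hsv[...,1]>150)&(hsv[...,2]>90)&(d<60)&(P[...,2]>100)
    q=P[o&(P[...,2]>154)]
    if len(q)>10: print(n,"cap top",len(q),np.median(q,0).round(1),((q.min(0)+q.max(0))/2).round(1),np.ptp(q,axis=0).round(1))
    q=P[(d<50)&(P[...,2]>75)&(P[...,2]<81)]
    if len(q)>10: print(n,"rim",len(q),((q.min(0)+q.max(0))/2).round(1),np.ptp(q,axis=0).round(1))
E
python3 wand.py wrist side top; python3 -c "
from h import *
go(482,319,200,0)"
```

```text
time: 21.75
tcp_pos: [469.2, 258.7, 258.7]
ee_rot: [3.141, 0.002, -0.005]
contact_force: [0.1, -0.2, -0.1]
width: 64.0
finger_force: 0.0
time: 22.17
tcp_pos: [468.6, 316.6, 259.3]
ee_rot: [3.139, 0.002, -0.005]
contact_force: [-0.7, 0.2, 0.3]
width: 56.1
finger_force: 0.0
wrist cap top 845 [483.3 320.8 158.7] [480.3 307.7 257.6] [ 39.2  79.3 207. ]
wrist rim 668 [487.6 321.6  78. ] [67.6 71.7  5.6]
side cap top 100 [480.  322.3 157.3] [480.9 321.5 157.5] [26.4 29.2  6.6]
side rim 143 [485.5 322.4  77.9] [75.3 71.4  5.7]
top rim 95 [484.6 300.6  78. ] [71.3 36.9  5.9]
shift [13.  -3.2 60.8] turn -0.0 | now [469.  315.9 260.9] yaw -0.001 zdown -1.0 q1,q6 0.47 2.04 t 22.32 w 56.05779099441049 ff 0.0
```

```bash
python3 -m creep '5 -2 10 0;10 -4 25 0;13 -4 40 0;13 -4 50 0;13 -4 55 0'; python3 -m creep '0 0 15 0;0 0 35 0;0 0 55 0;0 0 70 0;0 0 79 0';  python3 -m creep '0 0 0 0;0 0 0 0;0 0 0 0;0 0 0 0;0 0 0 0' 15; python3 -m creep '0 0 0 0;0 0 0 0;0 0 0 0;0 0 0 0;0 0 0 0'; python3 -m creep '0 0 -4 0;0 0 -12 0;0 0 -22 0;0 0 -32 0;0 0 -40 0'; python3 -m creep '0 0 -4 0;0 0 -8 0;0 0 -8 0;0 0 -8 0;0 0 -8 0';python3 -c "
from h import *
go(482,319,200,0); print(observe()['contact_force'])"
```

```text
time: 22.73
tcp_pos: [481.5, 320.1, 204.3]
ee_rot: [3.14, -0.001, -0.004]
contact_force: [0.3, -0.6, -0.8]
width: 56.2
finger_force: 0.0
time: 23.15
tcp_pos: [481.3, 320.6, 125.7]
ee_rot: [3.14, 0.0, -0.003]
contact_force: [0.9, 0.7, 0.7]
width: 56.1
finger_force: 0.0
time: 23.57
tcp_pos: [482.8, 321.5, 128.5]
ee_rot: [-3.141, -0.001, -0.003]
contact_force: [0.6, 1.0, 0.4]
width: 28.0
finger_force: 30.0
time: 23.98
tcp_pos: [482.8, 321.5, 128.5]
ee_rot: [-3.141, -0.001, -0.003]
contact_force: [-0.6, -0.6, 5.5]
width: 27.6
finger_force: 30.0
time: 24.4
tcp_pos: [482.4, 321.5, 168.7]
ee_rot: [-3.141, -0.001, -0.002]
contact_force: [0.4, 0.4, -2.2]
width: 27.7
finger_force: 30.0
time: 24.82
tcp_pos: [481.7, 321.1, 174.9]
ee_rot: [3.141, 0.001, -0.001]
contact_force: [0.2, 0.6, -2.7]
width: 27.7
finger_force: 30.0
shift [  0.3   2.1 -25.1] turn 0.0 | now [481.7 321.1 174.9] yaw 0.001 zdown -1.0 q1,q6 0.47 2.04 t 24.82 w 27.723285207355435 ff 29.995940923690796
[ 0.23363835  0.60239081 -2.65744036]
```

```bash
python3 -m creep '-4 0 0 0;-8 0 0 0;-12 0 0 0;-16 0 0 0;-20 0 0 0'; python3 -m creep '-4 0 0 0;-8 0 0 0;-12 0 0 0;-16 0 0 0;-20 0 0 0'; python3 -m creep '-3 0 0 0;-6 0 0 0;-9 0 0 0;-9 0 0 0;-9 0 0 0'; cat > tilt.py <<'E'
from h import *
import sys
s=observe(); p=np.array(s["tcp_pos"]); th=R.from_rotvec(s["ee_rot"]).as_matrix()[:2,0]; print("tcp",p.round(1),"f",np.round(s["contact_force"],1),"t",round(s["time"],1))
for n in sys.argv[1:]:
    c=cap(n,"tilt_%s_%d"%(n,s["time"]*10)); P=cloud(c); hsv=cv2.cvtColor(c["img"],cv2.COLOR_RGB2HSV)
    near=(np.hypot(P[...,0]-p[0],P[...,1]-p[1])<75)&(c["z_map"]>0)
    o=(hsv[...,0]<18)&(hsv[...,1]>150)&(hsv[...,2]>90)&near
    k,l,st,ce=cv2.connectedComponentsWithStats(o.astype(np.uint8))
    for i in range(1,k):
        if st[i,4]>12: q=P[l==i]; print(n,"orange",st[i,4],ce[i].round(),"rel TCP",(np.median(q,0)-p).round(1),"world",np.median(q,0).round(1))
    for r in eyes.place_of("wand",c)[:3]: print(n,"wand lens px",np.round(r["location"]),round(r["p"],2),at_d(c,[r["location"]]).round(1))
E
python3 tilt.py side wrist
```

```text
time: 25.23
tcp_pos: [464.8, 321.1, 175.7]
ee_rot: [3.141, 0.002, 0.011]
contact_force: [6.7, -1.2, -3.2]
width: 27.6
finger_force: 30.0
time: 25.65
tcp_pos: [445.1, 321.2, 176.5]
ee_rot: [-3.141, -0.002, -0.012]
contact_force: [4.3, -1.6, -1.0]
width: 27.6
finger_force: 30.0
time: 26.07
tcp_pos: [432.7, 321.4, 175.6]
ee_rot: [-3.141, -0.001, 0.0]
contact_force: [2.5, -0.3, 0.9]
width: 27.4
finger_force: 30.0
tcp [432.7 321.4 175.6] f [ 2.5 -0.3  0.9] t 26.1
side orange 106 [217. 248.] rel TCP [-3.8 -0.6 26.6] world [428.9 320.7 202.2]
side wand lens px [260. 306.] 0.92 [[365.5 268.7  24.1]]
side wand lens px [178. 319.] 0.67 [[473.2 418.2  25.6]]
side wand lens px [206. 284.] 0.62 [[462.9 337.3  82.3]]
wrist orange 129 [280. 164.] rel TCP [ 49.4  -0.6 -83.6] world [482.1 320.8  92. ]
wrist orange 2910 [278. 285.] rel TCP [ 7.5  0.9 29.1] world [440.2 322.3 204.7]
wrist wand lens px [194. 142.] 0.96 [[495.9 401.3  43.7]]
wrist wand lens px [275. 166.] 0.87 [[480.5 324.6  97. ]]
wrist wand lens px [326. 238.] 0.7 [[394.6 270.6  34.8]]
```

```bash
python3 -m creep '5 0 -4 0;10 0 -12 0;10 0 -25 0;10 0 -40 0;10 0 -55 0'; python3 -m creep '0 0 -10 0;0 0 -20 0;0 0 -25 0;0 0 -25 0;0 0 -25 0'; python3 -m creep '0 0 0 0;0 0 0 0;0 0 0 0;0 0 0 0;0 0 0 0'; python3 tilt.py side wrist
```

```text
time: 26.68
tcp_pos: [442.3, 321.1, 230.5]
ee_rot: [3.141, 0.0, -0.005]
contact_force: [-0.5, 0.4, -1.6]
width: 27.4
finger_force: 30.0
time: 27.1
tcp_pos: [442.8, 321.2, 255.0]
ee_rot: [3.141, 0.001, -0.001]
contact_force: [0.3, 0.8, -2.7]
width: 27.7
finger_force: 30.0
time: 27.52
tcp_pos: [442.9, 321.2, 255.0]
ee_rot: [3.141, 0.001, -0.001]
contact_force: [0.1, 0.1, -1.9]
width: 27.6
finger_force: 30.0
tcp [442.9 321.2 255. ] f [ 0.1  0.1 -1.9] t 27.5
side orange 129 [210. 216.] rel TCP [-2.7 -1.  26.7] world [440.3 320.2 281.8]
side wand lens px [204. 258.] 0.89 [[464.4 333.  159.9]]
side wand lens px [176. 319.] 0.89 [[475.2 421.1  26.7]]
side wand lens px [259. 309.] 0.87 [[367.  270.1  13.9]]
wrist orange 111 [279. 166.] rel TCP [ 47.7  -0.7 -84. ] world [490.7 320.5 171. ]
wrist orange 2920 [278. 284.] rel TCP [ 7.3  0.9 29.4] world [450.2 322.1 284.4]
wrist wand lens px [275. 172.] 0.84 [[486.6 324.4 179.8]]
wrist wand lens px [319. 226.] 0.74 [[393.5 268.1  43.5]]
wrist wand lens px [208. 144.] 0.55 [[499.4 403.9  54.7]]
```

```bash
ls pics; python3 -c "
import cv2
a=cv2.imread('pics/tilt_side_275.png')[170:320,120:320]; cv2.imwrite('pics/c1.png',cv2.resize(a,None,fx=4,fy=4,interpolation=cv2.INTER_CUBIC))"
python3 - <<'E'
from h import *
# axis fit from side-depth + wrist-depth: cylinder points of wand, in TCP frame
from scipy.optimize import least_squares
s=observe();p=np.array(s["tcp_pos"])
for n in("side","wrist"):
    c=cap(n);P=cloud(c)-p
    m=(np.abs(P[...,1])<17)&(P[...,2]<-30)&(P[...,2]>-125)&(P[...,0]>-25)&(P[...,0]<80)&(c["z_map"]>0)
    q=P[m]
    rad=lambda v:np.where(q[:,2]<1e9,14.,14.)
    # handle only: along-axis distance from TCP < 70
    def f(v):
        x0,tx,y0,ty=v; d=np.array([tx,ty,-1]);d/=np.linalg.norm(d)
        w=q-[x0,y0,0]; a=w@d; r=np.linalg.norm(w-np.outer(a,d),axis=1)
        return r-np.where(a<77,14,17)
    r=least_squares(f,[0,.35,0,0],loss="soft_l1"); d=np.array([r.x[1],r.x[3],-1])
    w=q-[r.x[0],r.x[2],0]; a=w@(d/np.linalg.norm(d))
    print(n,len(q),r.x.round(3),"tilt",np.degrees(np.arctan(np.hypot(*r.x[[1,3]]))).round(1),"rms",np.abs(r.fun).mean().round(2),"amax",np.percentile(a,[90,98,100]).round(1))
E
```

```text
side0.png
tilt_side_260.png
tilt_side_275.png
tilt_wrist_260.png
tilt_wrist_275.png
top0.png
w1.png
w2.png
side 338 [10.706  0.27   1.04  -0.011] tilt 15.1 rms 0.94 amax [110.4 118.3 121.6]
wrist 1912 [ 9.503e+00  2.630e-01  5.430e-01 -2.000e-03] tilt 14.8 rms 0.61 amax [105.4 115.6 119.3]
```

View pics/c1.png

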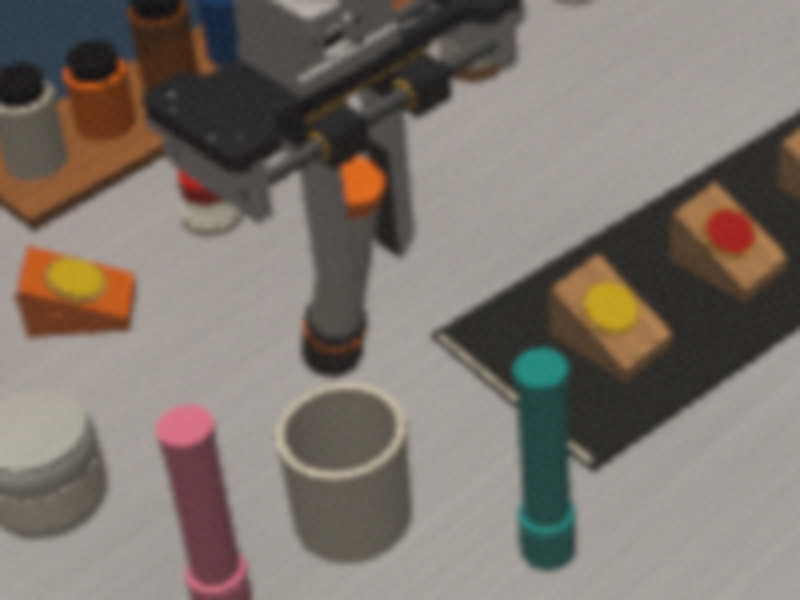

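```bash
python3 -m creep '0 8 0 0;-2 24 0 0;-5 48 0 0;-8 76 0 0;-12 105 0 0'; python3 -m creep '-3 30 0 0;-6 60 0 0;-10 90 0 0;-14 120 0 0;-18 150 0 0'; python3 -m creep '-4 30 0 0;-8 60 0 0;-11 85 0 0;-15 105 0 0;-18 120 0 0'; python3 -m creep '-1 15 5 0;-2 25 10 0;-3 33 15 0;-4 40 20 0;-4 45 20 0'; python3 -m creep '0 2 0 0;0 4 0 0;0 6 0 0;0 6 0 0;0 6 0 0'; cat > fit.py <<'E'
from h import *
import sys
from scipy.optimize import least_squares
s=observe();p=np.array(s["tcp_pos"]); print("tcp",p.round(1),"yaw",np.round(s["ee_rot"],3),"t",round(s["time"],1),"ff",round(s["finger_force"],1),"w",round(s["width"],1))
c=cap("wrist",sys.argv[1] if len(sys.argv)>1 else None);P0=cloud(c);P=P0-p
m=(np.abs(P[...,1])<19)&(P[...,2]<-30)&(P[...,2]>-125)&(P[...,0]>-25)&(P[...,0]<65)&(c["z_map"]>0)
q=P[m]
def f(v):
    d=np.array([v[1],v[3],-1]);d/=np.linalg.norm(d); w=q-[v[0],v[2],0]; a=w@d
    return np.linalg.norm(w-np.outer(a,d),axis=1)-np.where(a<85,14,17)
r=least_squares(f,[8,.27,0,0],loss="soft_l1"); v=r.x; d=np.array([v[1],v[3],-1]);d/=np.linalg.norm(d)
a=(q-[v[0],v[2],0])@d
L=p+[v[0],v[2],0]+120*d
print("tilt",np.degrees(np.arccos(-d[2])).round(1),v.round(3),"res",np.abs(r.fun).mean().round(2),"amax",np.percentile(a,[95,99.5]).round(1),"lens",L.round(1))
for n,x,y in(("white",454.1,-106.8),("red",461,3.2),("yellow",472,111.5)):
    u=(P0[...,2]>8)&(P0[...,2]<55)&(np.hypot(P0[...,0]-x,P0[...,1]-y)<48)
    if u.sum()>900:
        b=block(c,x,y,48,P=P0); o=np.array(b["xy"]); yw=b["yaw"]
    else: o=np.array([x,y]); yw=0; b=dict(len_wid=(0,0),n=u.sum())
    z=np.array([-np.sin(.4363)*np.cos(yw),-np.sin(.4363)*np.sin(yw),np.cos(.4363)]); yy=np.array([-np.sin(yw),np.cos(yw),0]); xx=np.cross(yy,z)
    F=np.array([o[0]-2*np.cos(yw),o[1]-2*np.sin(yw),36]); e=L-F
    if abs(e[1])<130: print(n,b["n"],o.round(1),round(float(yw),3),np.round(b["len_wid"],1),"lens in face",np.round([e@xx,e@yy,e@z],1),"ang",np.degrees(np.arccos(-d@z)).round(1))
E
python3 fit.py w3; python3 -c "
from h import *
go(390,-107,197,0)"
```

```text
time: 28.23
tcp_pos: [430.9, 215.0, 255.2]
ee_rot: [3.141, 0.003, 0.0]
contact_force: [0.7, -1.0, -1.4]
width: 27.5
finger_force: 30.0
time: 28.65
tcp_pos: [412.4, 64.5, 255.5]
ee_rot: [3.141, 0.001, 0.001]
contact_force: [0.2, -0.4, -2.6]
width: 27.6
finger_force: 30.0
time: 29.07
tcp_pos: [394.3, -55.9, 255.5]
ee_rot: [3.14, -0.002, 0.0]
contact_force: [-0.5, -0.2, -2.1]
width: 27.2
finger_force: 30.0
time: 29.48
tcp_pos: [390.2, -98.9, 234.1]
ee_rot: [-3.141, -0.001, 0.004]
contact_force: [0.3, 0.4, -2.6]
width: 27.6
finger_force: 30.0
time: 29.9
tcp_pos: [391.5, -104.5, 235.5]
ee_rot: [3.142, 0.002, 0.001]
contact_force: [1.2, 0.1, -1.7]
width: 27.3
finger_force: 30.0
tcp [ 391.5 -104.5  235.5] yaw [3.142e+00 2.000e-03 1.000e-03] t 29.9 ff 30.0 w 27.3
tilt 15.0 [ 9.394e+00  2.670e-01  5.110e-01 -2.000e-03] res 0.43 amax [111.2 118.2] lens [ 431.8 -104.2  119.6]
white 1764 [ 454.3 -106.6] 0.001 [67.1 44.1] lens in face [16.8  2.5 84.4] ang 10.0
red 2467 [461.5   3.1] -0.005 [67.5 44.6] lens in face [  10.7 -107.4   87.2] ang 10.0
shift [-1.4  2.5 38.5] turn 0.1 | now [ 391.4 -104.5  235.5] yaw 0.001 zdown -1.0 q1,q6 -0.43 1.14 t 29.95 w 27.564696341427833 ff 29.999574422836304
```

View pics/w3.png

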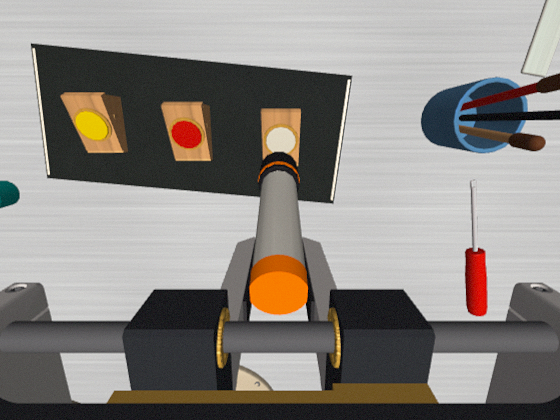

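```bash
python3 -m creep '0 1 8 0;-1 2 16 0;-1 2.5 24 0;-1 2.5 32 0;-1 2.5 36 0'; python3 -m creep '0 0 2 0;0 0 2 0;0 0 2 0;0 0 2 0;0 0 2 0'; python3 fit.py
```

```text
time: 30.37
tcp_pos: [389.4, -106.8, 197.7]
ee_rot: [-3.14, -0.001, 0.004]
contact_force: [-0.7, -0.3, -3.0]
width: 27.5
finger_force: 30.0
time: 30.78
tcp_pos: [390.6, -107.4, 197.7]
ee_rot: [3.141, 0.001, 0.001]
contact_force: [-0.1, 0.0, -1.8]
width: 27.4
finger_force: 30.0
tcp [ 390.6 -107.4  197.7] yaw [3.141e+00 1.000e-03 1.000e-03] t 30.8 ff 30.0 w 27.4
tilt 14.9 [ 9.437e+00  2.670e-01  5.510e-01 -2.000e-03] res 0.42 amax [111.8 118. ] lens [ 431.  -107.1   81.8]
white 2157 [ 454.4 -106.6] 0.002 [67.7 44.1] lens in face [-0.1 -0.4 50.5] ang 10.1
red 3132 [460.8   3.1] -0.001 [67.7 45. ] lens in face [  -5.8 -110.2   53.2] ang 10.1
```

```bash
Z='0 0 0 0;0 0 0 0;0 0 0 0;0 0 0 0;0 0 0 0'
python3 -m creep '0 0 0 0;0 0 0 0;0 0 0 0;0 0 0 0;0 0 0 0' | head -2
python3 -m creep '0 0 0 0;0 0 0 0;0 0 0 0;0 0 0 0;0 0 0 0' | head -2
python3 -m creep '0 0 0 0;0 0 0 0;0 0 0 0;0 0 0 0;0 0 0 0' | head -2
python3 -m creep '0 0 0 0;0 0 0 0;0 0 0 0;0 0 0 0;0 0 0 0' | head -2
python3 -m creep '0 0 0 0;0 0 0 0;0 0 0 0;0 0 0 0;0 0 0 0' | head -2
python3 -m creep '0 0 0 0;0 0 0 0;0 0 0 0;0 0 0 0;0 0 0 0' | head -2
python3 -m creep '0 0 0 0;0 0 0 0;0 0 0 0;0 0 0 0;0 0 0 0' | head -2
python3 -m creep '0 0 0 0;0 0 0 0;0 0 0 0;0 0 0 0;0 0 0 0' | head -2
python3 -m creep '0 0 0 0;0 0 0 0;0 0 0 0;0 0 0 0;0 0 0 0' | head -2
python3 -m creep '0 0 0 0;0 0 0 0;0 0 0 0;0 0 0 0;0 0 0 0'
python3 fit.py
python3 -m creep '0 0 -5 0;0 0 -14 0;1 -8 -24 0;2 -24 -32 0;4 -45 -36 0'; python3 -m creep '2 -28 -4 0;4 -56 -4 0;6 -84 -4 0;9 -108 -4 0;11 -128 -4 0'; python3 -m creep '0 -15 0 0;1 -27 0 0;2 -36 0 0;2 -42 0 0;2 -45 0 0'; python3 -m creep '0 0 0 0;0 0 0 0;0 0 0 0;0 0 0 0;0 0 0 0'; python3 fit.py
```

```text
time: 31.25
tcp_pos: [390.3, -107.3, 197.4]
time: 31.67
tcp_pos: [390.3, -107.2, 197.3]
time: 32.08
tcp_pos: [390.3, -107.3, 197.4]
time: 32.5
tcp_pos: [390.3, -107.2, 197.3]
time: 32.92
tcp_pos: [390.3, -107.2, 197.3]
time: 33.33
tcp_pos: [390.3, -107.2, 197.3]
time: 33.75
tcp_pos: [390.3, -107.3, 197.3]
time: 34.17
tcp_pos: [390.3, -107.3, 197.3]
time: 34.58
tcp_pos: [390.3, -107.3, 197.4]
time: 35.0
tcp_pos: [390.3, -107.3, 197.3]
ee_rot: [3.142, 0.001, -0.0]
contact_force: [-0.1, 1.0, -2.6]
width: 27.6
finger_force: 30.0
tcp [ 390.3 -107.3  197.3] yaw [ 3.142e+00  1.000e-03 -0.000e+00] t 35.0 ff 30.0 w 27.6
tilt 14.9 [ 9.40e+00  2.67e-01  5.01e-01 -1.00e-03] res 0.41 amax [111.8 117.7] lens [ 430.6 -106.9   81.4]
white 2161 [ 454.4 -106.6] 0.002 [66.5 44. ] lens in face [-0.6 -0.2 50.4] ang 10.1
red 3156 [461.4   3.2] -0.004 [67.7 44.9] lens in face [  -6.6 -110.1   53.1] ang 10.1
time: 35.47
tcp_pos: [395.3, -62.9, 235.3]
ee_rot: [3.14, -0.003, 0.005]
contact_force: [0.1, 0.4, -2.9]
width: 27.6
finger_force: 30.0
time: 35.88
tcp_pos: [405.5, 67.5, 238.4]
ee_rot: [-3.141, -0.002, -0.003]
contact_force: [0.3, -0.1, -1.2]
width: 27.3
finger_force: 30.0
time: 36.3
tcp_pos: [407.3, 111.3, 237.7]
ee_rot: [3.142, 0.002, 0.001]
contact_force: [-0.1, -0.5, -2.5]
width: 27.2
finger_force: 30.0
time: 36.72
tcp_pos: [407.2, 110.3, 237.3]
ee_rot: [3.141, -0.0, -0.0]
contact_force: [0.7, 0.4, -1.8]
width: 27.3
finger_force: 30.0
tcp [407.2 110.3 237.3] yaw [ 3.141 -0.    -0.   ] t 36.7 ff 30.0 w 27.3
tilt 14.9 [ 9.393e+00  2.670e-01  5.340e-01 -2.000e-03] res 0.43 amax [111.9 118.1] lens [447.5 110.6 121.4]
red 2325 [461.5   3.2] -0.0 [66.8 44.8] lens in face [ 25.2 107.4  82.5] ang 10.1
yellow 1788 [471.7 111.5] 0.003 [66.  44.1] lens in face [16.  -0.8 86.7] ang 10.1
```

```bash
python3 -m creep '0 0 8 0;1 -1 16 0;1 -1 24 0;1 -1 32 0;1 -1 36 0'; python3 -m creep '0 0 3 0;0 0 4 0;0 0 4 0;0 0 4 0;0 0 4 0'; python3 fit.py
python3 -m creep '0 0 0 0;0 0 0 0;0 0 0 0;0 0 0 0;0 0 0 0' | head -2
python3 -m creep '0 0 0 0;0 0 0 0;0 0 0 0;0 0 0 0;0 0 0 0' | head -2
python3 -m creep '0 0 0 0;0 0 0 0;0 0 0 0;0 0 0 0;0 0 0 0' | head -2
python3 -m creep '0 0 0 0;0 0 0 0;0 0 0 0;0 0 0 0;0 0 0 0' | head -2
python3 -m creep '0 0 0 0;0 0 0 0;0 0 0 0;0 0 0 0;0 0 0 0' | head -2
python3 -m creep '0 0 0 0;0 0 0 0;0 0 0 0;0 0 0 0;0 0 0 0' | head -2
python3 -m creep '0 0 0 0;0 0 0 0;0 0 0 0;0 0 0 0;0 0 0 0' | head -2
python3 -m creep '0 0 0 0;0 0 0 0;0 0 0 0;0 0 0 0;0 0 0 0' | head -2
python3 -m creep '0 0 0 0;0 0 0 0;0 0 0 0;0 0 0 0;0 0 0 0' | head -2
python3 -m creep '0 0 0 0;0 0 0 0;0 0 0 0;0 0 0 0;0 0 0 0' | head -2
python3 fit.py
python3 -m creep '0 0 -5 0;0 0 -14 0;0 6 -24 0;-1 18 -32 0;-3 35 -36 0'; python3 -m creep '-2 22 -4 0;-5 42 -4 0;-7 58 -4 0;-8 68 -4 0;-8 73 -4 0'; python3 -m creep '0 0 0 0;0 0 0 0;0 0 0 0;0 0 0 0;0 0 0 0'; python3 fit.py
```

```text
time: 37.18
tcp_pos: [407.2, 111.7, 199.6]
ee_rot: [3.141, 0.001, -0.004]
contact_force: [0.1, -0.9, -1.7]
width: 27.4
finger_force: 30.0
time: 37.6
tcp_pos: [408.5, 111.8, 197.7]
ee_rot: [3.142, 0.001, 0.001]
contact_force: [0.8, -0.5, -1.5]
width: 27.6
finger_force: 30.0
tcp [408.5 111.8 197.7] yaw [3.142e+00 1.000e-03 1.000e-03] t 37.6 ff 30.0 w 27.6
tilt 15.0 [ 9.393e+00  2.670e-01  5.520e-01 -2.000e-03] res 0.41 amax [111.9 118.3] lens [448.9 112.1  81.8]
red 2922 [461.2   3.3] 0.001 [66.7 45. ] lens in face [ 10.1 108.8  45.8] ang 10.0
yellow 2107 [471.1 111.5] 0.002 [68. 44.] lens in face [ 1.   0.6 50. ] ang 10.0
time: 38.07
tcp_pos: [408.2, 111.7, 197.4]
time: 38.48
tcp_pos: [408.2, 111.7, 197.3]
time: 38.9
tcp_pos: [408.2, 111.8, 197.3]
time: 39.32
tcp_pos: [408.1, 111.8, 197.3]
time: 39.73
tcp_pos: [408.1, 111.7, 197.3]
time: 40.15
tcp_pos: [408.2, 111.7, 197.3]
time: 40.57
tcp_pos: [408.2, 111.7, 197.3]
time: 40.98
tcp_pos: [408.2, 111.8, 197.3]
time: 41.4
tcp_pos: [408.2, 111.8, 197.3]
time: 41.82
tcp_pos: [408.2, 111.7, 197.3]
tcp [408.2 111.7 197.3] yaw [3.141e+00 1.00
[... 473 characters left out ...]
[397.3, 2.5, 238.3]
ee_rot: [3.141, -0.002, 0.002]
contact_force: [0.1, -0.3, -2.0]
width: 27.5
finger_force: 30.0
time: 43.12
tcp_pos: [397.3, 4.3, 237.3]
ee_rot: [-3.141, -0.002, 0.0]
contact_force: [-0.2, 0.1, -1.9]
width: 27.5
finger_force: 30.0
tcp [397.3   4.3 237.3] yaw [-3.141e+00 -2.000e-03  0.000e+00] t 43.1 ff 30.0 w 27.5
tilt 15.0 [ 9.319e+00  2.670e-01  5.280e-01 -1.000e-03] res 0.42 amax [112.  118.2] lens [437.6   4.7 121.4]
white 2334 [ 453.9 -106.6] 0.004 [66.8 44.7] lens in face [ 23.4 111.3  83.3] ang 10.0
red 1782 [461.1   3.2] -0.001 [67.3 44. ] lens in face [16.6  1.5 86.5] ang 10.0
yellow 2466 [470.6 111.5] 0.002 [67.1 44.8] lens in face [   7.8 -106.7   90.6] ang 10.0
```

```bash
python3 -m creep '0 0 8 0;0 1.5 16 0;0 1.5 24 0;0 1.5 32 0;0 1.5 36 0'; python3 -m creep '0 0 3 0;0 0 4 0;0 0 4 0;0 0 4 0;0 0 4 0'; python3 fit.py
python3 -m creep '0 0 0 0;0 0 0 0;0 0 0 0;0 0 0 0;0 0 0 0' | head -2
python3 -m creep '0 0 0 0;0 0 0 0;0 0 0 0;0 0 0 0;0 0 0 0' | head -2
python3 -m creep '0 0 0 0;0 0 0 0;0 0 0 0;0 0 0 0;0 0 0 0' | head -2
python3 -m creep '0 0 0 0;0 0 0 0;0 0 0 0;0 0 0 0;0 0 0 0' | head -2
python3 -m creep '0 0 0 0;0 0 0 0;0 0 0 0;0 0 0 0;0 0 0 0' | head -2
python3 -m creep '0 0 0 0;0 0 0 0;0 0 0 0;0 0 0 0;0 0 0 0' | head -2
python3 -m creep '0 0 0 0;0 0 0 0;0 0 0 0;0 0 0 0;0 0 0 0' | head -2
python3 -m creep '0 0 0 0;0 0 0 0;0 0 0 0;0 0 0 0;0 0 0 0' | head -2
python3 -m creep '0 0 0 0;0 0 0 0;0 0 0 0;0 0 0 0;0 0 0 0' | head -2
python3 -m creep '0 0 0 0;0 0 0 0;0 0 0 0;0 0 0 0;0 0 0 0' | head -2
python3 fit.py
python3 -m creep '0 0 -5 0;0 0 -14 0;0 -6 -26 0;1 -18 -40 0;3 -35 -52 0'; python3 -m creep '4 -28 -4 0;8 -56 -6 0;12 -84 -6 0;17 -112 -6 0;22 -140 -6 0'; python3 -m creep '4 -28 0 0;8 -56 0 0;13 -84 0 0;18 -106 0 0;20 -122 0 0'; python3 -m creep '1 -10 0 0;2 -17 0 0;2 -21 0 0;2 -21 0 0;2 -21 0 0'; python3 fit.py; python3 -c "
from h import *
go(444,320.5,250,0)"
```

```text
time: 43.58
tcp_pos: [396.3, 2.4, 199.7]
ee_rot: [-3.141, -0.001, 0.004]
contact_force: [-0.1, -0.1, -2.9]
width: 27.3
finger_force: 30.0
time: 44.0
tcp_pos: [397.6, 2.2, 197.7]
ee_rot: [3.141, 0.001, 0.001]
contact_force: [-0.7, -0.6, -2.0]
width: 27.3
finger_force: 30.0
tcp [397.6   2.2 197.7] yaw [3.141e+00 1.000e-03 1.000e-03] t 44.0 ff 30.0 w 27.3
tilt 15.0 [ 9.425e+00  2.670e-01  5.120e-01 -2.000e-03] res 0.42 amax [111.7 118.1] lens [438.    2.5  81.7]
white 2975 [ 453.9 -106.6] 0.001 [67.1 45.1] lens in face [  6.8 109.1  47.3] ang 10.0
red 2153 [461.3   3.2] 0.003 [67.6 44.1] lens in face [-0.1 -0.7 50.5] ang 10.0
yellow 3158 [470.9 111.4] -0.001 [67.2 45. ] lens in face [  -8.6 -108.9   54.5] ang 10.0
time: 44.47
tcp_pos: [397.3, 2.2, 197.4]
time: 44.88
tcp_pos: [397.2, 2.2, 197.3]
time: 45.3
tcp_pos: [397.2, 2.3, 197.3]
time: 45.72
tcp_pos: [397.2, 2.3, 197.3]
time: 46.13
tcp_pos: [397.2, 2.3, 197.3]
time: 46.55
tcp_pos: [397.2, 2.3, 197.3]
time: 46.97
tcp_pos: [397.2, 2.2, 197.3]
time: 47.38
tcp_pos: [397.2, 2.3, 197.3]
time: 47.8
tcp_pos: [397.2, 2.2, 197.3]
time: 48.22

[... 653 characters left out ...]
.5]
ee_rot: [-3.141, -0.001, -0.003]
contact_force: [0.6, -0.8, -2.0]
width: 27.5
finger_force: 30.0
time: 49.52
tcp_pos: [442.8, 301.8, 256.1]
ee_rot: [-3.14, -0.003, -0.002]
contact_force: [0.6, -0.5, -1.2]
width: 27.2
finger_force: 30.0
time: 49.93
tcp_pos: [443.9, 319.6, 255.5]
ee_rot: [3.141, 0.0, -0.0]
contact_force: [0.4, -0.3, -1.8]
width: 27.1
finger_force: 30.0
tcp [443.9 319.6 255.5] yaw [ 3.141  0.    -0.   ] t 49.9 ff 30.0 w 27.1
tilt 14.8 [ 9.607e+00  2.640e-01  9.500e-01 -7.000e-03] res 0.44 amax [111.6 118.1] lens [484.1 319.6 139.4]
shift [ 0.1 -1.1  5.5] turn -0.0 | now [443.9 319.4 255.5] yaw -0.0 zdown -1.0 q1,q6 0.5 2.07 t 49.98 w 27.584249659990512 ff 29.999472498893738
```

```bash
python3 -m creep '0 -1 6 0;0 -1 18 0;0 -1 34 0;0 -1 50 0;0 -1 62 0'; python3 -m creep '0 0 8 0;0 0 14 0;0 0 18 0;0 0 18 0;0 0 18 0'; python3 -m creep '4 0 0 0;8 0 0 0;12 0 0 0;16 0 0 0;20 0 0 0'; python3 -m creep '4 0 0 0;8 0 0 0;12 0 0 0;16 0 0 0;18 0 0 0'; python3 -m creep '3 0 0 0;6 0 0 0;9 0 0 0;11 0 0 0;11 0 0 0'; python3 fit.py w4
```

```text
time: 50.4
tcp_pos: [443.4, 320.3, 191.9]
ee_rot: [3.141, -0.001, -0.002]
contact_force: [-0.5, -0.2, -2.6]
width: 27.6
finger_force: 30.0
time: 50.82
tcp_pos: [444.3, 321.3, 175.6]
ee_rot: [-3.141, -0.001, -0.001]
contact_force: [-0.1, 0.0, -1.3]
width: 27.4
finger_force: 30.0
time: 51.23
tcp_pos: [463.3, 321.3, 175.4]
ee_rot: [3.142, 0.0, -0.004]
contact_force: [-3.9, -0.5, 1.8]
width: 27.4
finger_force: 30.0
time: 51.65
tcp_pos: [480.9, 321.1, 175.1]
ee_rot: [3.141, 0.0, -0.006]
contact_force: [-7.4, 0.8, 3.6]
width: 27.6
finger_force: 30.0
time: 52.07
tcp_pos: [491.7, 321.1, 175.1]
ee_rot: [3.141, 0.0, -0.006]
contact_force: [-6.3, -0.4, 2.2]
width: 28.0
finger_force: 30.0
tcp [491.7 321.1 175.1] yaw [ 3.141  0.    -0.006] t 52.1 ff 30.0 w 28.0
tilt 8.7 [ 2.0986e+01  1.5300e-01  1.3480e+00 -1.3000e-02] res 4.55 amax [112.2 123.3] lens [530.8 320.8  56.5]
```

View pics/w4.png

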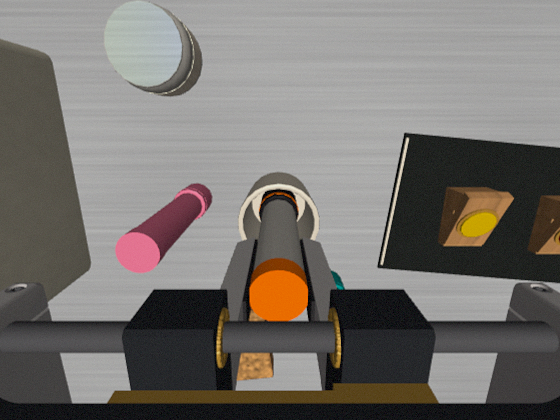

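```bash
sed 's/P\[...,2\]>-125/P[...,2]>-72/; s/P\[...,0\]<65/P[...,0]<40/; s/\[8,.27,0,0\]/[0,.05,0,0]/' fit.py > fit2.py; python3 fit2.py
```

```text
tcp [491.7 321.1 175.1] yaw [ 3.141  0.    -0.006] t 52.1 ff 30.0 w 27.7
tilt 2.5 [ 1.774e+00  4.400e-02  5.410e-01 -1.000e-03] res 0.18 amax [69.6 71.9] lens [498.7 321.5  55.2]
```

```bash
python3 -m creep '-4 0 0 0;-8 0 0 0;-12 0 2 0;-13 0 8 0;-13 0 14 0'; python3 -m creep '0 0 7 0;0 0 14 0;0 0 20 0;0 0 25 0;0 0 29 0';python3 -m creep '0 0 1 0;0 0 2 0;0 0 2 0;0 0 2 0;0 0 2 0'; python3 fit2.py
```

```text
time: 52.58
tcp_pos: [480.4, 321.4, 161.1]
ee_rot: [-3.141, -0.001, -0.003]
contact_force: [0.6, -0.6, -2.0]
width: 27.6
finger_force: 30.0
time: 53.0
tcp_pos: [480.0, 321.2, 131.3]
ee_rot: [3.141, 0.001, -0.001]
contact_force: [-0.2, -0.7, -1.3]
width: 27.6
finger_force: 30.0
time: 53.42
tcp_pos: [480.3, 321.4, 130.7]
ee_rot: [-3.141, -0.001, -0.001]
contact_force: [0.1, 0.1, -1.9]
width: 27.5
finger_force: 30.0
tcp [480.3 321.4 130.7] yaw [-3.141e+00 -1.000e-03 -1.000e-03] t 53.4 ff 30.0 w 27.5
tilt 11.3 [27.045  0.039 11.047 -0.196] res 3.08 amax [69.5 74.4] lens [511.9 309.4  13. ]
```

```bash
python3 -m creep '0 0 0.5 0;0 0 1 0;0 0 1.5 0;0 0 2 0;0 0 2 0'; python3 -m creep '0 0 0.3 0;0 0 0.6 0;0 0 1 0;0 0 1 0;0 0 1 0'; python3 -m creep '0 0 0 0;0 0 0 0;0 0 0 0;0 0 0 0;0 0 0 0' 34; python3 -m creep '0 0 0 0;0 0 0 0;0 0 0 0;0 0 0 0;0 0 0 0' 50; python3 -m creep '0 0 -4 0;0 0 -12 0;0 0 -25 0;0 0 -45 0;0 0 -65 0'; python3 -m creep '-5 10 -20 0;-15 25 -45 0;-25 50 -70 0;-35 80 -90 0;-40 110 -100 0'; python3 -m creep '0 30 0 0;-20 60 0 0;-40 90 0 0;-60 120 0 0;-80 150 0 0' ; python3 -m creep '0 0 0 0;0 0 0 0;0 0 0 0;0 0 0 0;0 0 0 0'
python3 - <<'E'
from h import *
for n in("side","top"):
    c=cap(n,"end_"+n);P=cloud(c);d=np.hypot(P[...,0]-485,P[...,1]-320)
    for a,b in((85,115),(115,150),(153,166)):
        q=P[(d<60)&(P[...,2]>a)&(P[...,2]<b)]
        if len(q): print(n,a,len(q),q.min(0).round(1),q.max(0).round(1))
    for k,x,y in(("white",454.1,-106.8),("red",461,3.2),("yellow",472,111.5)):
        b=block(c,x,y,48); print(k,np.round(b["xy"],1),round(b["yaw"],2),np.round(b["z"],1))
E
```

```text
time: 53.88
tcp_pos: [480.2, 321.3, 129.1]
ee_rot: [-3.141, -0.001, -0.001]
contact_force: [-0.6, -0.3, 2.8]
width: 27.4
finger_force: 30.0
time: 54.3
tcp_pos: [480.4, 321.4, 129.0]
ee_rot: [-3.141, -0.001, -0.002]
contact_force: [-1.3, -1.6, 8.7]
width: 27.7
finger_force: 30.0
time: 54.72
tcp_pos: [480.0, 321.2, 126.9]
ee_rot: [3.141, 0.001, -0.001]
contact_force: [0.1, 0.7, 0.3]
width: 33.9
finger_force: 0.0
time: 55.13
tcp_pos: [480.1, 321.3, 127.3]
ee_rot: [3.141, 0.001, 0.0]
contact_force: [0.4, -0.3, -0.6]
width: 50.1
finger_force: 0.0
time: 55.55
tcp_pos: [479.8, 321.2, 193.4]
ee_rot: [3.141, 0.001, -0.001]
contact_force: [0.5, 0.6, -0.1]
width: 50.3
finger_force: 0.0
time: 55.97
tcp_pos: [440.0, 211.0, 296.0]
ee_rot: [-3.14, -0.004, -0.008]
contact_force: [-0.2, 0.5, 0.4]
width: 49.8
finger_force: 0.0
time: 56.38
tcp_pos: [359.1, 60.1, 293.1]
ee_rot: [3.141, 0.002, 0.002]
contact_force: [0.0, -1.0, -0.4]
width: 50.1
finger_force: 0.0
time: 56.8
tcp_pos: [360.9, 62.1, 292.4]
ee_rot: [-3.141, -0.004, -0.0]
contact_force: [0.2, 0.4, -0.3]
width: 49.8
finger_force: 0.0
side 85 118 [474.  311.8  85.1] [495.7 337.2 114.9]
side 115 141 [473.9 310.9 115.1] [495.9 337.5 149.6]
side 153 120 [473.1 308.9 153.2] [503.2 338.3 160.5]
white [ 454.  -109.2] 0.06 [ 8.3 47.5]
red [460.3   4.9] -0.03 [ 8.1 46.9]
yellow [470.1 113.4] -0.01 [ 8. 46.]
top 85 50 [476.2 304.8  85.4] [501.6 315.1 114.9]
top 115 62 [475.  304.9 115. ] [502.  319.6 149.9]
top 153 146 [476.7 303.9 153.2] [503.1 333.2 161.5]
white [ 453.4 -118.9] 0.0 [ 8.9 50. ]
red [458.    7.1] -0.16 [ 8.  49.7]
yellow [476.2 118.3] 0.01 [ 8.1 50. ]
```

View pics/end_side.png

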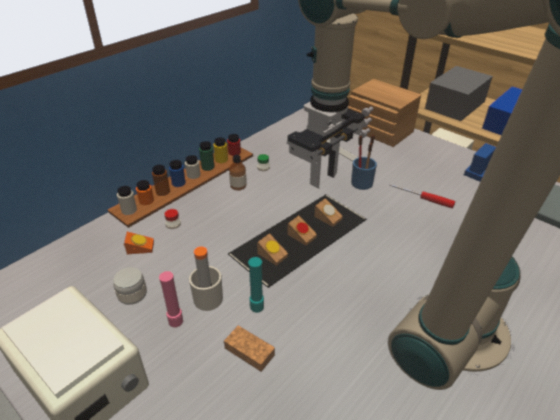

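The wand stands upright in the white cup (about pixel 203,275). All three blocks are still on the mat (pixels 272,247; 302,230; 328,211), and the bystanders are where they were.

```bash
python3 -c "
from station import sign_off; print(sign_off())"
```

```text
the job is handed in; nothing more can be done
None
```

The job is handed in: white, yellow and red (no blue was there) are on the mat, each was cured for about 4 s from about 50 mm, roughly 10 degrees off square, and the wand stands upright in its cup; no verdict was returned.

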